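# Line up a book riser's shelf with a drift and pin it

## Robot

A 6-joint arm with a two-finger parallel gripper is mounted at the origin on the work surface. World frame = base frame: x ahead of the robot, y to its left, z up, the work surface at z = 0. Lengths are in mm, angles in rad, forces in N, time in s.
With the tool pointing down it reaches from about 350 to 925 mm from the base axis. Payload 6.4 kg.
Tool frame: the origin (TCP) lies at the very end of the fingers, on their centre line; the grasp point (between the pads) lies 19 mm behind it; z points along the fingers, y is the line along which they close (so a half turn about z gives the same grasp; the last joint's range is limited). The gripper opens to 85 mm and grips with 20 to 120 N. Pads are 22 mm wide; open, the fingers measure 114 mm over their backs; the gripper's body (76 mm by 85 mm) begins 54 mm behind the grasp point. The pads swing forward as they close: fully open they stand 13 mm farther back than shut.
Start: joints at [-1.484, 0.245, 1.558, -0, 1.339, -0.174], TCP at [167.609, -628.03, 231.29] pointing down, gripper open.
Joint ranges: [-3.13, 3.13], [-1.02, 2.26], [0.13, 2.54], [-0.95, 4.09], [0.21, 2.88], [-2.74, 2.74]. Speed limits (rad/s): [2.57, 2.57, 3.14, 3.14, 3.14, 3.14].

## Interface

Orientations are given as a unit quaternion [w, x, y, z].
In Python, from plant import manip gives the robot as it stands.
- The arm moves only by the tool send_rows, never from a script. Its arguments are lists of equal length, an entry for each row: "offset": the shift along the tool's x, y, z in mm, a list of three; "turn": the turn, a rotation vector about the tool's x, y, z in rad, a list of three. In form: {"offset": [[x, y, z], ...], "turn": [[wx, wy, wz], ...]}. A call has 1 to 5 rows; each row is the pose to reach, as a shift and turn from the pose commanded when the call began, along the tool's axes at that moment; what a row does not reach only later rows make up. A row lasts 1/8 s, in which the tool goes at most 62.5 mm and 10.7 degrees, less where a joint would pass 70% of its speed; a pose out of reach is approached as far as the arm can. A call with a gripper value outside its range is refused whole. "hand" is the closure, from 0 (fully open) to 1 (shut), set as the call begins (left out, the last holds). The fingers move at their own pace and stop on an object; "force" is the grip in N (left out, the last holds). Time passes only in rows, so rows that repeat a pose let the fingers close. It gives the time, the measured TCP pose, the force, the opening and the grip force at its end, in the units of the state.
- manip.observe(): the state, without advancing time (a new reading comes with each control period).
- manip.grab_frame(name): name is "side" or "top"; returns a dict with "frame" (400x640x3 uint8, red, green, blue), "mtx" (3x3 intrinsics, pixels), "dist" ([k1, k2, p1, p2, k3] as OpenCV has them; the pictures are not rectified), "R" (3x3) and "t" (3): a world point X has camera coordinates R X + t. Camera axes: x right, y down, z forward; pixel columns grow to the right and rows downward; lengths in mm; the calibration is good to about 2 mm. A picture is of the moment at which its call begins. There is no depth.
- manip.sign_off(): hands the job in; it is judged then, once.
The state is a dict: "t": time; "joint_pos": joint angles; "joint_velocities": joint speeds; "tau": joint torques, N m; "tcp_pos": TCP position; "orientation": TCP orientation; "contact_force": force on the tool from outside, world axes, zero at the start; "ft_torque": the same for the moment, N m; "opening": opening from 0.0 (shut) to 1.0 (fully open); "gripper_force": force on a finger pad.
Only numpy, scipy, OpenCV 4.12 (cv2) and the standard library are available. Lean on these libraries where they do the work, as an engineer would, in place of code of your own. Each camera call takes 0.05 s, during which the arm holds its last target. There are 200 camera calls.

## Task

The loaded shelf of the steel book riser sits several millimetres out, so its two holes do not line up with those in the rail beneath: work the tapered drift from the rack gently down through one pair, feeling your way, until its collar rests on the shelf and the parts are drawn into line. With the drift still in, put the straight locking pin fully home in the other pair, then draw the drift out and stand it back in a hole of the rack. Move the shelf with the drift only and not with the hand, keep every push on the riser below 40 N, and leave the book, the mug and the cash box alone.

Things in the scene. Friction and masses are not known exactly. Their poses are not given: they have to be found in the camera images.
- shelf_hole_front (a point): Hole of the shelf nearer the robot: 18 mm, round, through the 4 mm thick grey steel shelf, in its bare left end strip. The point is the hole's centre on the shelf's top face, 114 mm above the table. z up; x along the strip to the other hole, 110 mm on; -y along the shelf to a carton of books that begins 160 mm from the holes and is 175 mm high.
- shelf_hole_back (a point): The like hole of the shelf 110 mm farther from the robot; same axes. Right under the shelf lies the fixed dark rail, 6 mm thick, with two 18 mm holes at the same spacing, not measured and mostly hidden: both lie 7 to 9 mm from the shelf's holes, in a direction that differs each time (the same for both). The space under the rail is free for 99 mm.
- stand: The steel book riser with its shelf and carton of books, reaching to the robot's right; fixed to the table. Origin on the table near the middle of the shelf; axes as the shelf's. The loaded shelf slides flat, without turning, up to 14 mm any way when pushed sideways with 7 to 10 N, and stays where it is left.
- end_a: One of the riser's two like end frames (foot plate, two legs, top rail), fixed; which one stands left, under the shelf's holes, differs. Origin on the table under the frame; its holes cannot be told from here.
- end_b: The other end frame.
- drift_grip (a point): Centre of the drift's round steel handle: 20 mm thick, from 28 mm below this point to 26 mm above, a little rounded at the top. A 29 mm collar's underside is 32 mm below the point. Under it the shank: 15 mm of 16 mm straight, then 45 mm of even taper to an 8 mm flat tip, 92 mm below the point. z up the axis. About 160 g; hangs by its collar in a rack hole.
- pin_grip (a point): Centre of the locking pin's round steel grip: 18 mm thick, from 22 mm below this point to 14 mm above. A 26 mm collar's underside is 26 mm below the point; under it a straight 14 mm shank 45 mm long, its last 8 mm narrowed to 8 mm. z up the axis. About 90 g; hangs by its collar in the other rack hole. Which hole holds which changes.
- rack_hole_left (a point): One of two 19 mm holes of the fixed plywood rack: its centre on the top face, 85 mm above the table. The top board is 12 mm thick with 64 mm free under it. x across the rack (80 mm), y along it (184 mm).
- rack_hole_right (a point): The other hole of the rack, 90 mm from the first along -y.
- drift: The drift as a whole; origin at its tip.
- pin: The locking pin as a whole; origin at its tip.
- paperback: Bystander: a paperback lying flat, 110 x 178 x 28 mm; origin at the centre of its underside.
- mug: Bystander: a white mug, 80 mm wide, 95 mm high; origin at the centre of its underside.
- cashbox: Bystander: a dark steel cash box, 120 x 160 x 70 mm; origin at the centre of its underside.
Things that resemble listed ones, but are neither listed nor needed, are in the scene too. Several things look just like the part that bears rack_hole_left: the one meant starts farthest to the robot's left.

How it is judged:
By the outcome, as a careful person would: the job done as asked, in the order asked, and still so for the second after the job is handed in, with the robot touching nothing.
It also fails if it takes over 72 s, if anything falls off the work surface, if the arm or the gripper's body presses on something with over 40 N, if the wrist force passes 120 N, or if a joint passes its speed limit or range.

## Working session

There is one attempt and no reset: what is moved stays moved. The work goes in short steps, Python scripts to look and compute and a tool call to move; the robot and the scene stay as the last step left them, time stands still between calls to the robot, and variables do not carry over. Pictures are saved under pics/ and viewed, at most 10 in all, crops included, and the job is handed in when it is done.

Besides the shell and the picture viewer there is one more tool, called after "Call:" as name(argument=value, ...) on one line, values as JSON. send_rows: Moves the arm, as the interface text tells. Its arguments: {"type":"object","properties":{"offset":{"type":"array","items":{"type":"array","items":{"type":"number"}}},"turn":{"type":"array","items":{"type":"array","items":{"type":"number"}}},"hand":{"type":"number"},"force":{"type":"number"}},"required":["offset","turn"]}

```bash
mkdir -p pics; ls
python3 - <<'E'
from plant import manip
import cv2,numpy as np
s=manip.observe()
print({k:np.round(v,3) for k,v in s.items()})
for n in("side","top"):
    f=manip.grab_frame(n); cv2.imwrite(f"pics/{n}0.png",f["frame"][:,:,::-1])
    print(n,np.round(f["mtx"],1).tolist(),f["dist"],np.round(f["R"],3).tolist(),np.round(f["t"],1), np.round(-f["R"].T@f["t"],1))
E
```

```text
pics
{'t': np.float64(0.0), 'joint_pos': array([-1.484,  0.246,  1.559, -0.   ,  1.339, -0.174]), 'joint_velocities': array([-0.001,  0.   , -0.001, -0.002, -0.001, -0.002]), 'tau': array([-1.0000e-03, -4.2951e+01, -3.2613e+01, -0.0000e+00,  5.0000e-03,
        0.0000e+00]), 'tcp_pos': array([ 167.543, -627.438,  230.13 ]), 'orientation': array([-0.001,  0.992,  0.13 ,  0.   ]), 'contact_force': array([-1.238,  0.124, -0.201]), 'ft_torque': array([-0.002, -0.014,  0.055]), 'gripper_force': np.float64(0.0), 'opening': np.float64(1.0)}
side [[383.5, 0.0, 326.3], [0.0, 383.5, 197.3], [0.0, 0.0, 1.0]] [-0.0889279  0.         0.         0.         0.       ] [[-0.991, -0.13, 0.018], [-0.081, 0.5, -0.862], [0.102, -0.856, -0.506]] [ 578.  154. 1212.] [ 461.4 1035.5  735.9]
top [[509.9, 0.0, 324.2], [0.0, 509.9, 198.5], [0.0, 0.0, 1.0]] [0.04188828 0.         0.         0.         0.        ] [[0.024, -1.0, 0.013], [-0.998, -0.025, -0.051], [0.051, -0.012, -0.999]] [ -69.8  583.2 1498.7] [ 507.3  -37.  1527.2]
```

View pics/side0.png

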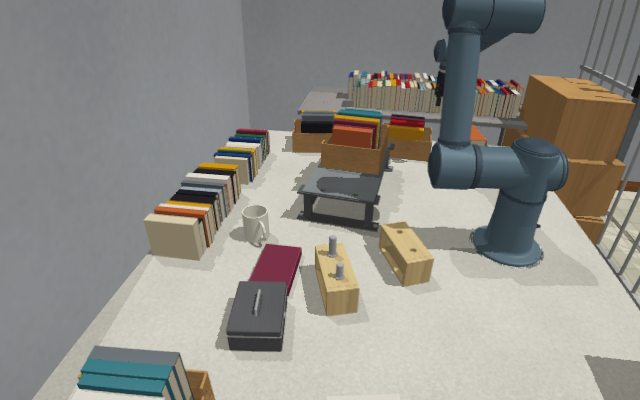

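View pics/top0.png

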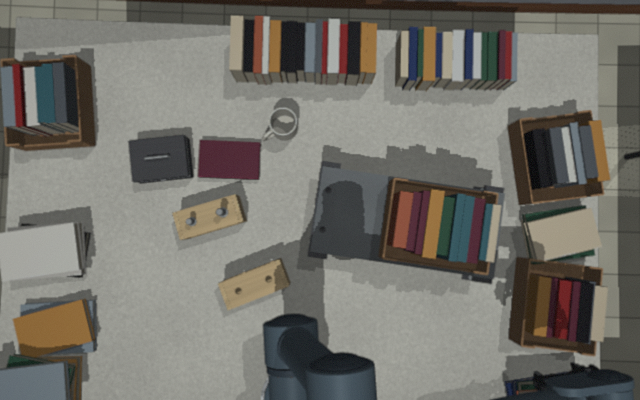

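The top view shows two alike racks. One is at (208,215) and holds both tools; the other is at (254,284), is empty and lies further right. The rack farthest to the robot's left is the one at (208,215). The shelf's bare end is around (340,210), with holes near (327,188) and (321,243). Next I'll enlarge these in one crop.

Run:
```python
import cv2,numpy as np
t=cv2.imread("pics/top0.png");s=cv2.imread("pics/side0.png")
def c(i,x,y,w,h,W,H,g=1):
    o=cv2.resize(i[y:y+h,x:x+w],(W,H),interpolation=cv2.INTER_CUBIC); return np.clip(o.astype(float)*g,0,255).astype('uint8')
a=np.hstack([c(t,165,185,80,60,400,300),c(t,305,155,80,110,218,300,1.8),np.zeros((300,182,3),'uint8')])
b=np.hstack([c(s,305,225,80,90,266,300),c(s,295,160,100,70,428,300,1.8),np.zeros((300,106,3),'uint8')])
cv2.imwrite("pics/crop1.png",np.vstack([a,b]))
```

```text
(no output)
```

View pics/crop1.png

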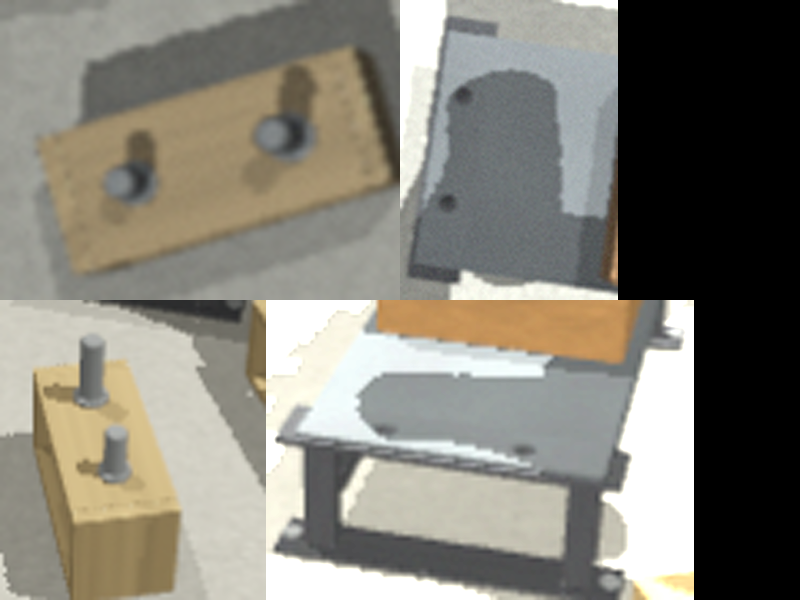

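The crop confirms it. The taller handle is the drift, at top (219.4,211.6) and side (332.7,237.6). The shorter one is the pin, at top (189.4,221) and side (340,264). Both are in the leftmost rack. The shelf holes are at top (328,190) and (322,229), and at side (323,190) and (355,195). Now I'll triangulate.

```bash
cat > h.py <<'E'
import cv2,numpy as np
from plant import manip
def und(f,p): return cv2.undistortPoints(np.array([[p]],float),f["mtx"],f["dist"])[0,0]
def tri(a,pa,b,pb):
    P=lambda f:np.c_[f["R"],f["t"]]
    X=cv2.triangulatePoints(P(a),P(b),und(a,pa),und(b,pb)); return (X[:3]/X[3]).ravel()
def plane(f,p,z):
    d=f["R"].T@np.r_[und(f,p),1]; c=-f["R"].T@f["t"]; return c+d*(z-c[2])/d[2]
def proj(f,X): return cv2.projectPoints(np.array([X],float),cv2.Rodrigues(f["R"])[0],f["t"],f["mtx"],f["dist"])[0].ravel()
def dark(f,p,r=6):
    x,y=int(round(p[0])),int(round(p[1])); w=cv2.cvtColor(f["frame"],cv2.COLOR_RGB2GRAY)[y-r:y+r+1,x-r:x+r+1].astype(float)
    w=np.clip(np.median(w)-10-w,0,None); Y,X=np.mgrid[-r:r+1,-r:r+1]; return (x+(w*X).sum()/w.sum(),y+(w*Y).sum()/w.sum()),w
E
python3 - <<'E'
from h import *
np.set_printoptions(precision=1,suppress=True,linewidth=150)
s=manip.grab_frame("side");t=manip.grab_frame("top")
for n,pt,ps,z in(("drift top",(219.4,211.6),(332.7,237.6),143),("pin top",(189.4,221),(340.2,264),125)):
    print(n,tri(t,pt,s,ps),plane(t,pt,z),plane(s,ps,z))
g=cv2.cvtColor(t["frame"],cv2.COLOR_RGB2GRAY)
for n,pt,ps in(("back",(328,190),(323,190.4)),("front",(322,229.4),(355,195))):
    a,w=dark(t,pt,4);b,_=dark(s,ps,4);print(n,a,b,tri(t,a,s,b),plane(t,a,114),plane(s,b,114))
    x,y=int(a[0]),int(a[1]);print(g[y-5:y+6,x-5:x+6])
E
```

```text
drift top [537.4 229.3 138.9] [535.8 228.4 143. ] [538.3 234.9 143. ]
pin top [509.4 312.8 123.1] [508.5 312.2 125. ] [510.1 315.1 125. ]
back (np.float64(327.5068493150685), np.float64(189.23972602739727)) (np.float64(321.66964285714283), np.float64(190.75892857142858)) [607.4 -62.8 110. ] [605.7 -62.9 114. ] [607.9 -55.8 114. ]
[[93 92 92 93 93 93 92 83 71 70 65]
 [91 91 92 94 92 91 83 69 61 58 60]
 [94 94 94 91 83 70 62 56 57 60 62]
 [94 93 90 79 62 45 44 45 53 57 59]
 [94 91 82 63 42 34 32 38 49 57 60]
 [92 80 63 46 33 35 33 38 42 51 62]
 [86 68 56 44 33 37 38 41 44 53 60]
 [80 62 58 49 42 44 46 46 46 53 61]
 [83 63 60 55 46 47 39 43 52 58 59]
 [70 56 58 58 56 52 55 50 58 60 62]
 [65 60 60 59 60 60 58 61 61 61 59]]
front (np.float64(321.8615384615385), np.float64(228.47692307692307)) (np.float64(354.6643356643357), np.float64(195.1048951048951)) [497.5 -49.8 111.1] [496.6 -49.9 114. ] [498.3 -44.8 114. ]
[[95 83 66 59 59 61 63 60 62 61 60]
 [95 85 65 63 62 62 61 64 62 60 62]
 [92 80 64 62 60 59 59 60 61 63 61]
 [71 65 60 59 56 50 47 50 54 61 63]
 [66 61 57 53 42 36 36 38 43 55 63]
 [61 58 57 48 37 35 35 34 41 52 62]
 [61 61 56 49 37 36 39 38 45 50 58]
 [61 61 60 50 45 41 39 39 42 51 60]
 [60 62 60 54 45 48 40 42 49 56 62]
 [65 61 60 60 56 52 50 52 58 59 61]
 [63 62 62 62 63 61 60 62 58 62 64]]
```

Call:
send_rows(offset=[[0,0,-60],[0,0,-120],[0,0,-170]], turn=[[0,0,0.13],[0,0,0.261],[0,0,0.261]], hand=0.3)

```text
t: 0.57
tcp_pos: [167.6, -628.0, 403.9]
orientation: [0.001, 1.0, -0.0, 0.0]
contact_force: [-0.6, -0.0, 0.6]
opening: 0.7
gripper_force: 0.0
```

Call:
send_rows(offset=[[25,-57,0],[49,-114,0],[73,-171,0],[98,-228,0],[122,-285,0]], turn=[[0,0,0],[0,0,0],[0,0,0],[0,0,0],[0,0,0]])

```text
t: 1.2
tcp_pos: [290.1, -341.1, 401.1]
orientation: [-0.0, 1.0, -0.0, 0.0]
contact_force: [0.6, -0.3, 0.6]
opening: 0.699
gripper_force: 0.0
```

Call:
send_rows(offset=[[25,-57,0],[49,-114,0],[73,-171,0],[98,-228,0],[122,-285,0]], turn=[[0,0,0],[0,0,0],[0,0,0],[0,0,0],[0,0,0]])

```text
t: 1.82
tcp_pos: [412.0, -56.0, 401.4]
orientation: [0.0, 1.0, -0.0, 0.0]
contact_force: [1.9, -0.4, -0.2]
opening: 0.698
gripper_force: 0.0
```

Call:
send_rows(offset=[[25,-57,40],[49,-114,80],[73,-171,120],[98,-228,160],[124,-287,200]], turn=[[0,0,0],[0,0,0],[0,0,0],[0,0,0],[0,0,0]])

```text
t: 2.45
tcp_pos: [516.2, 185.2, 231.4]
orientation: [0.0, 1.0, 0.0, 0.0]
contact_force: [0.9, -0.5, 1.1]
opening: 0.699
gripper_force: 0.0
```

Call:
send_rows(offset=[[20,-44,30],[20,-44,60]], turn=[[0,0,0],[0,0,0]])

```text
t: 2.7
tcp_pos: [536.2, 229.9, 171.0]
orientation: [-0.0, 1.0, 0.002, -0.0]
contact_force: [-0.5, -0.0, 0.2]
opening: 0.7
gripper_force: 0.0
```

Run:
```python
from h import *
s=manip.grab_frame("side");t=manip.grab_frame("top")
print(manip.observe()["tcp_pos"],proj(s,[536,229,143]),proj(t,[536,229,143]))
a=cv2.resize(s["frame"][150:300,280:420],None,fx=3,fy=3,interpolation=2);b=cv2.resize(t["frame"][160:260,170:280],(360,450) and None,fx=3,fy=3,interpolation=2)
b=cv2.copyMakeBorder(b,0,150,0,0,0)
cv2.imwrite("pics/g1.png",np.hstack([a,b])[:,:,::-1])
```

```text
[533.13491581 227.51276955 168.04580919] [333.84215229 236.34125972] [219.16649615 211.50889922]
```

View pics/g1.png

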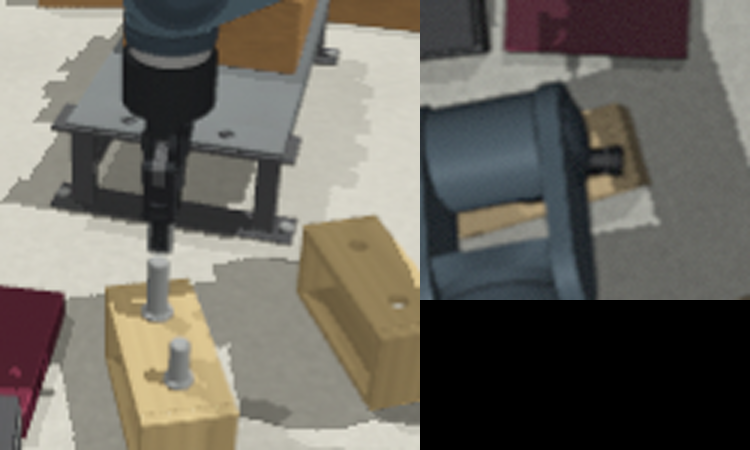

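The left crop shows the gripper squarely over the drift (drift top at about (158,262), fingers at (160,240)). Next I go down and grip it.

Call:
send_rows(offset=[[0,0,35],[0,0,60],[0,0,72],[0,0,72]], turn=[[0,0,0],[0,0,0],[0,0,0],[0,0,0]])

```text
t: 3.3
tcp_pos: [536.0, 227.1, 100.9]
orientation: [0.0, 1.0, -0.0, -0.0]
contact_force: [0.7, 1.1, 0.3]
opening: 0.699
gripper_force: 0.0
```

Call:
send_rows(offset=[[0,0,0],[0,0,0],[0,0,0],[0,0,0]], turn=[[0,0,0],[0,0,0],[0,0,0],[0,0,0]], hand=1, force=60)

```text
t: 3.8
tcp_pos: [536.8, 228.0, 101.9]
orientation: [-0.001, 1.0, -0.0, 0.001]
contact_force: [-0.3, 2.2, 5.2]
opening: 0.219
gripper_force: 58.5
```

Call:
send_rows(offset=[[0,0,-25],[0,0,-75],[0,0,-130],[0,0,-130]], turn=[[0,0,0],[0,0,0],[0,0,0],[0,0,0]])

```text
t: 4.3
tcp_pos: [538.5, 227.8, 235.9]
orientation: [-0.001, 1.0, -0.0, 0.005]
contact_force: [-0.2, -0.1, -1.5]
opening: 0.219
gripper_force: 59.3
```

Call:
send_rows(offset=[[-8,55,0],[-16,110,0],[-25,165,0],[-33,220,0],[-41,278,0]], turn=[[0,0,0],[0,0,0],[0,0,0],[0,0,0],[0,0,0]])

```text
t: 4.92
tcp_pos: [493.1, -51.9, 228.3]
orientation: [-0.0, 1.0, 0.0, -0.002]
contact_force: [0.6, -0.4, -1.2]
opening: 0.217
gripper_force: 59.4
```

Call:
send_rows(offset=[[0,0,20],[0,0,20],[0,0,20]], turn=[[0,0,0],[0,0,0],[0,0,0]])

```text
t: 5.3
tcp_pos: [494.4, -50.0, 209.9]
orientation: [-0.0, 1.0, 0.0, -0.001]
contact_force: [0.2, 0.1, -1.8]
opening: 0.217
gripper_force: 59.6
```

Run:
```python
from h import *
P=[]
for i in range(4):
    s=manip.grab_frame("side");o=manip.observe();P.append(np.r_[o["tcp_pos"],o["contact_force"]])
print(np.round(P,1)); T=np.mean(P,0)[:3]
print(o["opening"],o["gripper_force"],"hole proj",proj(s,[495.4,-50.5,114]),"tip proj",proj(s,T-[0,0,73]))
t=manip.grab_frame("top")
a=cv2.resize(s["frame"][120:220,290:400],None,fx=5,fy=5,interpolation=2);cv2.imwrite("pics/g2.png",a[:,:,::-1])
```

```text
[[ 4.948e+02 -4.990e+01  2.105e+02  6.000e-01 -4.000e-01 -1.300e+00]
 [ 4.951e+02 -5.000e+01  2.108e+02  1.000e-01 -7.000e-01 -1.800e+00]
 [ 4.951e+02 -5.000e+01  2.110e+02  7.000e-01  5.000e-01 -2.200e+00]
 [ 4.952e+02 -5.010e+01  2.110e+02 -1.000e-01  4.000e-01 -1.500e+00]]
0.21834182482556486 59.58215064369142 hole proj [355.6580336  194.30344127] tip proj [356.17737207 187.98675197]
```

View pics/g2.png

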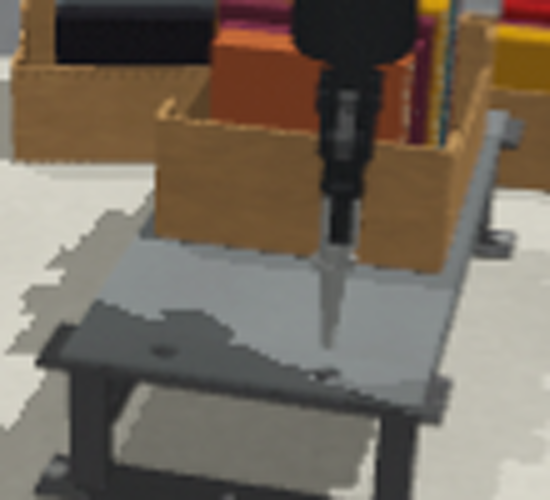

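The side crop shows the drift hanging straight, with its tip at (355.6,189.6) px directly above the front hole at (355,194.8). Now I lower it in small steps, watching the force.

Call:
send_rows(offset=[[0,0,12],[0,0,20],[0,0,20]], turn=[[0,0,0],[0,0,0],[0,0,0]])

```text
t: 5.92
tcp_pos: [494.0, -50.3, 189.1]
orientation: [-0.0, 1.0, -0.0, -0.001]
contact_force: [0.7, -0.9, -2.0]
opening: 0.218
gripper_force: 59.6
```

Call:
send_rows(offset=[[0,0,2],[0,0,2]], turn=[[0,0,0],[0,0,0]])

```text
t: 6.18
tcp_pos: [494.9, -50.6, 188.6]
orientation: [0.0, 1.0, -0.0, 0.0]
contact_force: [0.2, -0.6, -1.7]
opening: 0.217
gripper_force: 59.6
```

Call:
send_rows(offset=[[0,0,2],[0,0,2]], turn=[[0,0,0],[0,0,0]])

```text
t: 6.42
tcp_pos: [495.1, -50.7, 186.8]
orientation: [0.0, 1.0, -0.0, 0.0]
contact_force: [0.9, 0.5, -0.8]
opening: 0.217
gripper_force: 59.8
```

Call:
send_rows(offset=[[0,0,1],[0,0,1]], turn=[[0,0,0],[0,0,0]])

```text
t: 6.68
tcp_pos: [495.4, -50.8, 186.6]
orientation: [0.0, 1.0, -0.0, 0.001]
contact_force: [-0.0, 0.3, 4.4]
opening: 0.221
gripper_force: 60.4
```

Call:
send_rows(offset=[[0,0,1],[0,0,1]], turn=[[0,0,0],[0,0,0]])

```text
t: 6.92
tcp_pos: [495.7, -50.8, 186.4]
orientation: [0.0, 1.0, -0.0, 0.001]
contact_force: [-2.7, 0.8, 8.8]
opening: 0.219
gripper_force: 61.0
```

Call:
send_rows(offset=[[0,0,1],[0,0,1]], turn=[[0,0,0],[0,0,0]])

```text
t: 7.18
tcp_pos: [496.0, -50.9, 186.3]
orientation: [0.0, 1.0, -0.0, 0.001]
contact_force: [-2.3, 1.9, 13.5]
opening: 0.215
gripper_force: 61.5
```

Contact came at TCP z ≈ 186.7. From the grasp height, the tip is about 76 mm below the TCP, so it is at z ≈ 110: inside the shelf hole and on the rail. I'll ease off and feel sideways for the rail hole.

Call:
send_rows(offset=[[0,0,-1.5],[-2,0,-1.5],[-4,0,-1.5],[-4,0,-1.5]], turn=[[0,0,0],[0,0,0],[0,0,0],[0,0,0]])

```text
t: 7.68
tcp_pos: [492.7, -50.9, 186.7]
orientation: [0.0, 1.0, -0.0, 0.003]
contact_force: [5.4, 0.9, 5.4]
opening: 0.216
gripper_force: 60.4
```

Call:
send_rows(offset=[[3,0,0],[6,0,0],[8,0,0],[8,0,0]], turn=[[0,0,0],[0,0,0],[0,0,0],[0,0,0]])

```text
t: 8.18
tcp_pos: [497.8, -50.6, 186.3]
orientation: [0.0, 1.0, 0.0, -0.002]
contact_force: [-6.8, 1.0, 13.3]
opening: 0.216
gripper_force: 61.1
```

Call:
send_rows(offset=[[-2,0,-1.5],[-2,-2,-1.5],[-2,-4,-1.5],[-2,-4,-1.5]], turn=[[0,0,0],[0,0,0],[0,0,0],[0,0,0]])

```text
t: 8.68
tcp_pos: [496.9, -46.8, 186.6]
orientation: [0.0, 1.0, -0.0, 0.0]
contact_force: [-0.6, -3.1, 4.2]
opening: 0.218
gripper_force: 59.9
```

Call:
send_rows(offset=[[0,3,0],[0,6,0],[0,8,0],[0,8,0]], turn=[[0,0,0],[0,0,0],[0,0,0],[0,0,0]])

```text
t: 9.18
tcp_pos: [497.0, -53.0, 186.6]
orientation: [-0.002, 1.0, -0.0, 0.0]
contact_force: [0.4, 3.0, 4.7]
opening: 0.218
gripper_force: 60.7
```

Call:
send_rows(offset=[[0,0,-3.5],[0,-4,-3.5],[-3,-4,-3.5],[-5,-4,-3.5],[-5,-4,-3.5]], turn=[[0,0,0],[0,0,0],[0,0,0],[0,0,0],[0,0,0]])

```text
t: 9.8
tcp_pos: [491.6, -50.6, 189.9]
orientation: [-0.0, 1.0, -0.0, -0.0]
contact_force: [0.9, -1.1, -1.6]
opening: 0.222
gripper_force: 59.5
```

Call:
send_rows(offset=[[3,0,0],[6,0,0],[9,0,0],[9,0,0]], turn=[[0,0,0],[0,0,0],[0,0,0],[0,0,0]])

```text
t: 10.3
tcp_pos: [501.1, -50.6, 190.0]
orientation: [-0.0, 1.0, -0.0, -0.0]
contact_force: [0.5, -0.5, -2.6]
opening: 0.22
gripper_force: 59.5
```

Call:
send_rows(offset=[[-4,0,0],[-4,-3,0],[-4,-5,0],[-4,-5,0]], turn=[[0,0,0],[0,0,0],[0,0,0],[0,0,0]])

```text
t: 10.8
tcp_pos: [496.8, -45.4, 190.1]
orientation: [0.0, 1.0, 0.0, -0.0]
contact_force: [-0.8, -0.5, -2.6]
opening: 0.22
gripper_force: 59.4
```

Call:
send_rows(offset=[[0,3,0],[0,6,0],[0,9,0],[0,9,0]], turn=[[0,0,0],[0,0,0],[0,0,0],[0,0,0]])

```text
t: 11.3
tcp_pos: [496.8, -54.9, 190.0]
orientation: [-0.0, 1.0, -0.0, -0.0]
contact_force: [-0.8, -1.0, -1.5]
opening: 0.218
gripper_force: 59.4
```

Call:
send_rows(offset=[[0,-4,0],[0,-4,1.8],[-4,-4,1.8],[-7,-4,1.8],[-7,-4,1.8]], turn=[[0,0,0],[0,0,0],[0,0,0],[0,0,0],[0,0,0]])

```text
t: 11.92
tcp_pos: [490.2, -50.6, 188.5]
orientation: [0.0, 1.0, -0.0, 0.001]
contact_force: [3.0, 0.3, -3.6]
opening: 0.219
gripper_force: 59.3
```

Call:
send_rows(offset=[[4,0,0],[9,0,0],[13,0,0],[13,0,0]], turn=[[0,0,0],[0,0,0],[0,0,0],[0,0,0]])

```text
t: 12.42
tcp_pos: [502.4, -50.6, 188.0]
orientation: [-0.0, 1.0, 0.0, -0.001]
contact_force: [-3.3, 0.3, 0.4]
opening: 0.217
gripper_force: 59.7
```

The hole's side walls are at x ≈ 490.5 and 502, so the tip is inside the shelf hole, whose centre is at about (496.4, -50.6). Next I probe around the centre, 4 mm out, for the overlap with the rail hole.

Call:
send_rows(offset=[[-2.5,0,0],[-2.5,0,3],[-2.5,0,3]], turn=[[0,0,0],[0,0,0],[0,0,0]])

```text
t: 12.8
tcp_pos: [500.2, -50.5, 184.9]
orientation: [-0.0, 1.0, -0.0, -0.0]
contact_force: [0.6, 0.1, -2.1]
opening: 0.218
gripper_force: 59.4
```

Call:
send_rows(offset=[[0,0,-3],[-1.2,3,-3],[-1.2,3,0],[-1.2,3,0]], turn=[[0,0,0],[0,0,0],[0,0,0],[0,0,0]])

```text
t: 13.3
tcp_pos: [499.8, -54.0, 186.4]
orientation: [0.0, 1.0, -0.0, 0.001]
contact_force: [-1.6, 0.1, 5.4]
opening: 0.22
gripper_force: 60.1
```

Call:
send_rows(offset=[[0,0,-3],[-3,1.2,-3],[-3,1.2,0],[-3,1.2,0]], turn=[[0,0,0],[0,0,0],[0,0,0],[0,0,0]])

```text
t: 13.8
tcp_pos: [496.4, -54.9, 186.6]
orientation: [0.0, 1.0, -0.0, 0.0]
contact_force: [-2.6, 1.4, 8.1]
opening: 0.214
gripper_force: 60.5
```

Call:
send_rows(offset=[[0,0,-3],[-3,-1.2,-3],[-3,-1.2,0],[-3,-1.2,0]], turn=[[0,0,0],[0,0,0],[0,0,0],[0,0,0]])

```text
t: 14.3
tcp_pos: [493.4, -53.5, 186.6]
orientation: [-0.0, 1.0, -0.0, 0.0]
contact_force: [-3.3, 1.7, 9.2]
opening: 0.216
gripper_force: 60.6
```

Call:
send_rows(offset=[[0,0,-3],[-1.2,-3,-3],[-1.2,-3,0],[-1.2,-3,0]], turn=[[0,0,0],[0,0,0],[0,0,0],[0,0,0]])

```text
t: 14.8
tcp_pos: [492.4, -50.3, 186.7]
orientation: [-0.0, 1.0, -0.0, 0.0]
contact_force: [-1.9, 2.3, 8.9]
opening: 0.217
gripper_force: 60.6
```

Call:
send_rows(offset=[[0,0,-3],[1.2,-3,-3],[1.2,-3,0],[1.2,-3,0]], turn=[[0,0,0],[0,0,0],[0,0,0],[0,0,0]])

```text
t: 15.3
tcp_pos: [493.8, -47.4, 186.6]
orientation: [-0.0, 1.0, 0.0, 0.001]
contact_force: [-1.1, 2.0, 8.2]
opening: 0.217
gripper_force: 60.6
```

Call:
send_rows(offset=[[0,0,-3],[3,-1.2,-3],[3,-1.2,0],[3,-1.2,0]], turn=[[0,0,0],[0,0,0],[0,0,0],[0,0,0]])

```text
t: 15.8
tcp_pos: [496.9, -46.4, 186.5]
orientation: [0.0, 1.0, -0.0, 0.001]
contact_force: [-1.5, 1.2, 6.4]
opening: 0.218
gripper_force: 60.4
```

Call:
send_rows(offset=[[0,0,-3],[3,1.2,-3],[3,1.2,0],[3,1.2,0]], turn=[[0,0,0],[0,0,0],[0,0,0],[0,0,0]])

```text
t: 16.3
tcp_pos: [499.0, -47.6, 184.6]
orientation: [-0.0, 1.0, -0.0, -0.0]
contact_force: [0.4, 0.1, -2.8]
opening: 0.221
gripper_force: 59.5
```

The tip drops through at 0° and at 45°, so the rail hole lies along about +22°, centred near (504,-47.6). I go down there and lead the drift toward that centre.

Call:
send_rows(offset=[[1,1,0],[1,1,2],[1,1,4],[1,1,4]], turn=[[0,0,0],[0,0,0],[0,0,0],[0,0,0]])

```text
t: 16.8
tcp_pos: [499.9, -48.5, 180.9]
orientation: [-0.0, 1.0, -0.0, -0.0]
contact_force: [1.0, 0.4, -1.4]
opening: 0.217
gripper_force: 59.5
```

Call:
send_rows(offset=[[0.5,-0.2,2],[1,-0.4,4],[1,-0.4,4]], turn=[[0,0,0],[0,0,0],[0,0,0]])

```text
t: 17.18
tcp_pos: [500.6, -48.4, 176.9]
orientation: [0.0, 1.0, -0.0, -0.001]
contact_force: [-2.2, -1.7, 1.2]
opening: 0.214
gripper_force: 59.5
```

Call:
send_rows(offset=[[0.5,-0.2,2],[1,-0.4,4],[1.3,-0.5,6],[1.6,-0.6,8],[1.6,-0.6,8]], turn=[[0,0,0],[0,0,0],[0,0,0],[0,0,0],[0,0,0]])

```text
t: 17.8
tcp_pos: [501.8, -48.5, 169.3]
orientation: [0.001, 1.0, 0.0, -0.002]
contact_force: [-7.1, -5.3, 3.4]
opening: 0.218
gripper_force: 59.9
```

Call:
send_rows(offset=[[0.4,-0.1,2],[0.8,-0.2,4],[1.1,-0.3,6],[1.3,-0.4,8],[1.3,-0.4,8]], turn=[[0,0,0],[0,0,0],[0,0,0],[0,0,0],[0,0,0]])

```text
t: 18.42
tcp_pos: [503.5, -48.6, 161.8]
orientation: [0.002, 1.0, 0.0, -0.001]
contact_force: [-7.7, -6.5, 5.2]
opening: 0.218
gripper_force: 60.1
```

Call:
send_rows(offset=[[0,0,2],[0,0,4],[0,0,6],[0,0,8],[0,0,8]], turn=[[0,0,0],[0,0,0],[0,0,0],[0,0,0],[0,0,0]])

```text
t: 19.05
tcp_pos: [503.6, -48.6, 153.9]
orientation: [0.002, 1.0, 0.0, -0.001]
contact_force: [-7.4, -5.5, 4.1]
opening: 0.215
gripper_force: 60.1
```

Call:
send_rows(offset=[[0,0,2],[0,0,4],[0,0,6],[0,0,8],[0,0,8]], turn=[[0,0,0],[0,0,0],[0,0,0],[0,0,0],[0,0,0]])

```text
t: 19.68
tcp_pos: [503.7, -48.6, 145.8]
orientation: [0.002, 1.0, 0.0, -0.001]
contact_force: [-6.5, -5.8, 3.8]
opening: 0.216
gripper_force: 60.1
```

Call:
send_rows(offset=[[0,0,2],[0,0,4],[0,0,6],[0,0,6]], turn=[[0,0,0],[0,0,0],[0,0,0],[0,0,0]])

```text
t: 20.18
tcp_pos: [503.4, -48.5, 139.4]
orientation: [0.001, 1.0, 0.0, -0.001]
contact_force: [-6.4, -5.9, 3.4]
opening: 0.215
gripper_force: 60.0
```

Call:
send_rows(offset=[[0,0,2],[0,0,4],[0,0,6],[0,0,6]], turn=[[0,0,0],[0,0,0],[0,0,0],[0,0,0]])

```text
t: 20.68
tcp_pos: [503.4, -48.4, 133.4]
orientation: [0.001, 1.0, 0.0, -0.001]
contact_force: [-6.6, -6.4, 3.4]
opening: 0.219
gripper_force: 60.0
```

Call:
send_rows(offset=[[0,0,1.5],[0,0,3],[0,0,3]], turn=[[0,0,0],[0,0,0],[0,0,0]])

```text
t: 21.05
tcp_pos: [503.8, -48.5, 131.0]
orientation: [0.001, 1.0, 0.0, -0.001]
contact_force: [-7.3, -5.5, 5.6]
opening: 0.217
gripper_force: 60.2
```

Call:
send_rows(offset=[[0,0,1],[0,0,1.5],[0,0,1.5]], turn=[[0,0,0],[0,0,0],[0,0,0]])

```text
t: 21.42
tcp_pos: [504.8, -48.7, 130.9]
orientation: [0.002, 1.0, 0.0, 0.001]
contact_force: [-7.7, -5.3, 11.1]
opening: 0.221
gripper_force: 60.8
```

Call:
send_rows(offset=[[-1.2,1.0,-0.5],[-1.2,1.0,-0.5]], turn=[[0,0,0],[0,0,0]])

```text
t: 21.68
tcp_pos: [504.4, -48.8, 130.9]
orientation: [0.001, 1.0, -0.0, 0.002]
contact_force: [-2.0, -1.1, 6.6]
opening: 0.22
gripper_force: 60.2
```

The collar is seated: the z force rises at TCP 130.9, as predicted. Now I release and fetch the pin.

Call:
send_rows(offset=[[0,0,0],[0,0,0],[0,0,0]], turn=[[0,0,0],[0,0,0],[0,0,0]], hand=0.3)

```text
t: 22.05
tcp_pos: [502.7, -47.9, 128.9]
orientation: [-0.0, 1.0, -0.0, -0.0]
contact_force: [0.6, -0.5, -0.7]
opening: 0.701
gripper_force: 0.0
```

Call:
send_rows(offset=[[0,0,-30],[0,0,-85],[0,0,-140],[1,-50,-140],[2,-110,-140]], turn=[[0,0,0],[0,0,0],[0,0,0],[0,0,0],[0,0,0]])

```text
t: 22.68
tcp_pos: [505.4, 62.5, 270.2]
orientation: [-0.0, 1.0, -0.001, 0.001]
contact_force: [-0.1, -0.4, -0.5]
opening: 0.702
gripper_force: 0.0
```

Call:
send_rows(offset=[[1,-60,0],[1,-120,0],[2,-180,0],[2,-240,20],[2,-251,80]], turn=[[0,0,0],[0,0,0],[0,0,0],[0,0,0],[0,0,0]])

```text
t: 23.3
tcp_pos: [508.8, 317.2, 192.1]
orientation: [-0.002, 1.0, 0.002, 0.004]
contact_force: [0.7, 0.0, 0.2]
opening: 0.7
gripper_force: 0.0
```

Run:
```python
from h import *
s=manip.grab_frame("side")
print(np.round(manip.observe()["tcp_pos"],1),proj(s,[508.5,312.5,125]))
a=cv2.resize(s["frame"][120:320,270:420],None,fx=3,fy=3,interpolation=2)
cv2.imwrite("pics/g3.png",a[:,:,::-1])
```

```text
[502.3 314.4 179.7] [340.95766708 263.38573425]
```

View pics/g3.png

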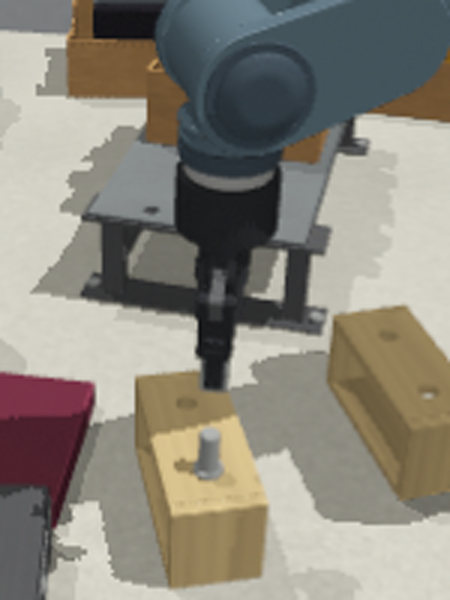

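The crop shows the gripper over the pin (pin at crop (209,450), fingers slightly right at (215,380), i.e. about 5 mm short in x while still swinging). I'll correct that and settle.

Call:
send_rows(offset=[[2,0.5,20],[2,0.5,40],[2,0.5,40]], turn=[[0,0,0],[0,0,0],[0,0,0]])

```text
t: 23.72
tcp_pos: [508.8, 311.3, 148.4]
orientation: [0.0, 1.0, -0.001, -0.001]
contact_force: [0.1, -1.1, 0.3]
opening: 0.702
gripper_force: 0.0
```

Run:
```python
from h import *
for i in range(3): s=manip.grab_frame("side");print(np.round(manip.observe()["tcp_pos"],1))
```

```text
[509.4 311.7 149.7]
[509.8 312.  150.5]
[510.  312.2 150.8]
```

Call:
send_rows(offset=[[-1,0,25],[-1,0,45],[-1,0,56.5],[-1,0,56.5]], turn=[[0,0,0],[0,0,0],[0,0,0],[0,0,0]])

```text
t: 24.38
tcp_pos: [507.4, 312.1, 91.9]
orientation: [0.0, 1.0, -0.0, -0.001]
contact_force: [-0.3, -0.3, 0.4]
opening: 0.698
gripper_force: 0.0
```

Call:
send_rows(offset=[[0,0,0],[0,0,0],[0,0,0],[0,0,0]], turn=[[0,0,0],[0,0,0],[0,0,0],[0,0,0]], hand=1, force=60)

```text
t: 24.88
tcp_pos: [508.6, 312.9, 93.8]
orientation: [-0.001, 1.0, -0.0, 0.001]
contact_force: [-1.0, 2.0, 4.1]
opening: 0.194
gripper_force: 58.7
```

Run:
```python
from h import *
for i in range(2): s=manip.grab_frame("side");o=manip.observe();print(np.round(o["tcp_pos"],1),o["opening"],o["contact_force"])
```

```text
[508.6 312.9  93.8] 0.18828525244002284 [-0.83897731  2.01705826  4.29550137]
[508.6 312.9  93.8] 0.1911811878400181 [-0.77752342  2.22859892  6.0886144 ]
```

Call:
send_rows(offset=[[0,0,-25],[0,0,-80],[0,0,-136],[0,0,-136]], turn=[[0,0,0],[0,0,0],[0,0,0],[0,0,0]])

```text
t: 25.48
tcp_pos: [510.4, 313.0, 234.2]
orientation: [-0.001, 1.0, -0.0, 0.005]
contact_force: [0.3, 0.3, -0.8]
opening: 0.191
gripper_force: 59.8
```

Run:
```python
from h import *
s=manip.grab_frame("side");t=manip.grab_frame("top")
o=manip.observe();print(np.round(o["tcp_pos"],1),o["opening"])
X=[612,-62.2,114];p=proj(t,X);q=proj(s,X);print(p,q)
g=cv2.cvtColor(t["frame"],cv2.COLOR_RGB2GRAY);x,y=np.round(p).astype(int);print(x,y);print(g[y-7:y+8,x-7:x+8])
g=cv2.cvtColor(s["frame"],cv2.COLOR_RGB2GRAY);x,y=np.round(q).astype(int);print(x,y);print(g[y-5:y+6,x-7:x+8])
```

```text
[507.5 311.9 228.1] 0.18950598120608458
[327.3188812  186.98806627] [320.71750808 189.72262671]
327 187
[[ 83  95  98  96  96  97  96 101 101  99  96  99  99  99 100]
 [ 87  97  98  96  97  98  97  98  99  97  98  99  98 100 101]
 [ 92  97  97  96  95  98  99  97  99 100 100 101  99 101  99]
 [ 96 100  97  99 102  97 100  94  98  96  98 100  97 102 100]
 [ 94  98  97  98  98  94  84  71  73  84  93  97 100  99 100]
 [ 94 100 100  99  93  72  52  43  44  56  74  95  98  99 101]
 [ 95  97  98  97  85  58  37  34  34  37  58  81  98  98  98]
 [ 93  98  97  98  85  54  39  37  36  36  54  80  97 100  98]
 [ 95  97  98  98  88  61  39  36  36  39  58  85  98  98  98]
 [ 98  96  97 100  91  72  49  39  42  49  72  92  97  99  99]
 [ 99  97 101  98  97  86  75  61  62  74  91  99  99  98  98]
 [ 97  96  96  99  99  99  95  95  93  95 100 100  98  99 101]
 [ 99  97  96  98  99  98 100  98 101  99  97 100 101  99  97]
 [ 98  97  98  97  98  99  98  99  98  98 101 101 100 101 100]
 [100  99  98 100  99  99  97  98  99 101 100  99  99 100 101]]
321 190
[[141 142 142 142 142 142 141 142 142 141 141 142 142 142 142]
 [140 140 141 141 139 140 140 140 141 141 141 142 142 141 142]
 [139 139 139 139 139 138 138 138 138 139 138 138 140 140 141]
 [139 139 137 137 134 130 127 127 133 138 138 139 139 138 139]
 [138 138 136 131 104  75  72  68  90 130 137 138 138 138 137]
 [138 137 135 123  91  82  71  72  95 125 137 137 137 138 138]
 [136 137 137 138 136 122 107 112 137 137 137 137 137 136 136]
 [129 131 131 132 134 134 136 136 136 136 137 136 137 137 136]
 [ 75  87  87 103 115 117 128 128 129 131 132 134 134 136 136]
 [ 75  72  54  61  65  66  72  76  87  90 101 113 116 128 129]
 [ 50  50  51  61  64  63  71  76  75  74  61  64  68  74  76]]
```

The back hole is now evenly dark and round at top (327.55,187.1), which gives (611.7,-62.6). I carry the pin there.

Call:
send_rows(offset=[[16,55,0],[32,110,0],[48,165,0],[64,220,0],[80,275,0]], turn=[[0,0,0],[0,0,0],[0,0,0],[0,0,0],[0,0,0]])

```text
t: 26.2
tcp_pos: [586.5, 35.5, 225.5]
orientation: [-0.0, 1.0, -0.0, -0.003]
contact_force: [1.0, 0.2, -0.8]
opening: 0.185
gripper_force: 59.7
```

Call:
send_rows(offset=[[14,55,0],[23,100.5,0],[23,100.5,25],[23,100.5,50],[23,100.5,50]], turn=[[0,0,0],[0,0,0],[0,0,0],[0,0,0],[0,0,0]])

```text
t: 26.82
tcp_pos: [607.6, -62.6, 173.3]
orientation: [-0.001, 1.0, -0.0, -0.005]
contact_force: [-0.1, -0.7, -0.5]
opening: 0.19
gripper_force: 59.8
```

Run:
```python
from h import *
for i in range(3): s=manip.grab_frame("side");o=manip.observe();print(np.round(o["tcp_pos"],1),o["opening"],o["contact_force"])
T=o["tcp_pos"];print(proj(s,T-[0,0,53.8]),proj(s,[611.7,-62.6,114]))
a=cv2.resize(s["frame"][120:220,280:390],None,fx=5,fy=5,interpolation=2);cv2.imwrite("pics/g4.png",a[:,:,::-1])
```

```text
[609.  -62.8 175.7] 0.18805321945923406 [-0.66661328  0.28411989 -0.0395118 ]
[610.1 -63.  177.5] 0.18760668833051722 [ 1.3618299  -0.07495253 -0.93346917]
[610.8 -63.1 178.7] 0.19331123173812648 [ 0.44425109  0.98065544 -1.14197029]
[321.15336107 186.72618681] [320.82430918 189.67146234]
```

View pics/g4.png

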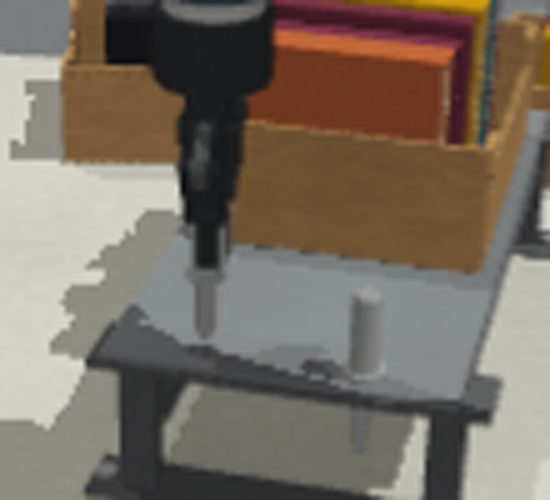

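The crop shows the drift seated with its collar on the shelf at (365,372), and the pin tip at (205,338) just over the back hole at (203,349). I lower the pin.

Call:
send_rows(offset=[[0,0,5],[0,0,10],[0,0,13],[0,0,16],[0,0,16]], turn=[[0,0,0],[0,0,0],[0,0,0],[0,0,0],[0,0,0]])

```text
t: 27.6
tcp_pos: [610.6, -63.2, 162.4]
orientation: [-0.0, 1.0, -0.0, -0.0]
contact_force: [0.4, -0.5, -0.3]
opening: 0.188
gripper_force: 59.8
```

Call:
send_rows(offset=[[0,0,2],[0,0,4],[0,0,4]], turn=[[0,0,0],[0,0,0],[0,0,0]])

```text
t: 27.98
tcp_pos: [610.7, -63.2, 158.5]
orientation: [-0.0, 1.0, -0.0, -0.0]
contact_force: [0.1, -0.3, -0.7]
opening: 0.191
gripper_force: 59.8
```

Call:
send_rows(offset=[[0,0,2],[0,0,4],[0,0,4]], turn=[[0,0,0],[0,0,0],[0,0,0]])

```text
t: 28.35
tcp_pos: [610.6, -63.1, 154.4]
orientation: [-0.0, 1.0, -0.0, -0.0]
contact_force: [0.4, -0.1, -0.8]
opening: 0.187
gripper_force: 59.8
```

Call:
send_rows(offset=[[0,0,2],[0,0,4],[0,0,4]], turn=[[0,0,0],[0,0,0],[0,0,0]])

```text
t: 28.72
tcp_pos: [610.6, -63.1, 150.4]
orientation: [-0.0, 1.0, -0.0, -0.0]
contact_force: [0.6, -0.4, -1.8]
opening: 0.186
gripper_force: 59.8
```

Free so far. Another 27.6 mm brings the collar to rest.

Call:
send_rows(offset=[[0,0,6],[0,0,12],[0,0,18],[0,0,23],[0,0,23]], turn=[[0,0,0],[0,0,0],[0,0,0],[0,0,0],[0,0,0]])

```text
t: 29.35
tcp_pos: [610.4, -63.1, 127.0]
orientation: [-0.0, 1.0, -0.0, -0.001]
contact_force: [-0.0, 0.4, -0.5]
opening: 0.192
gripper_force: 59.8
```

Call:
send_rows(offset=[[0,0,2],[0,0,4],[0,0,4]], turn=[[0,0,0],[0,0,0],[0,0,0]])

```text
t: 29.72
tcp_pos: [610.7, -63.2, 123.6]
orientation: [-0.0, 1.0, -0.0, -0.0]
contact_force: [0.4, 0.4, -1.0]
opening: 0.192
gripper_force: 59.8
```

Call:
send_rows(offset=[[0,0,1],[0,0,2],[0,0,2]], turn=[[0,0,0],[0,0,0],[0,0,0]])

```text
t: 30.1
tcp_pos: [611.0, -63.2, 122.8]
orientation: [0.0, 1.0, -0.0, 0.0]
contact_force: [-2.5, 0.0, 4.6]
opening: 0.19
gripper_force: 60.5
```

The pin's collar is home at 122.8, as predicted. Now I release it, lift, and go over the drift.

Call:
send_rows(offset=[[0,0,0],[0,0,0],[0,0,0]], turn=[[0,0,0],[0,0,0],[0,0,0]], hand=0.3)

```text
t: 30.48
tcp_pos: [610.8, -63.2, 121.6]
orientation: [-0.0, 1.0, -0.0, -0.0]
contact_force: [0.2, 0.5, 0.4]
opening: 0.699
gripper_force: 0.0
```

Call:
send_rows(offset=[[0,0,-30],[0,0,-85],[-50,-7,-90],[-107,-14.7,-90],[-107,-14.7,-90]], turn=[[0,0,0],[0,0,0],[0,0,0],[0,0,0],[0,0,0]])

```text
t: 31.1
tcp_pos: [499.8, -47.2, 209.8]
orientation: [-0.001, 1.0, -0.0, -0.002]
contact_force: [0.2, -0.3, 0.3]
opening: 0.701
gripper_force: 0.0
```

Run:
```python
from h import *
for i in range(4): s=manip.grab_frame("side");o=manip.observe()
print(np.round(o["tcp_pos"],1),o["opening"],o["contact_force"])
a=cv2.resize(s["frame"][120:220,280:390],None,fx=5,fy=5,interpolation=2);cv2.imwrite("pics/g5.png",a[:,:,::-1])
```

```text
[505.2 -48.9 212.6] 0.6940531659980427 [ 0.08098256  0.1074733  -0.4747887 ]
```

View pics/g5.png

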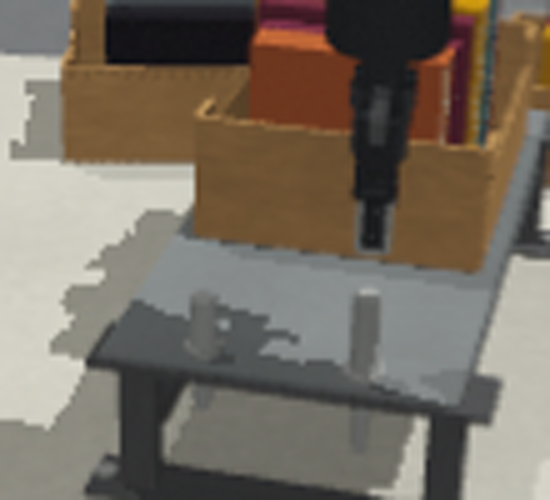

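The pin stands fully home at (203,345), its shank showing below the rail, and the gripper is above the drift (367,330). I go down and grip it.

Call:
send_rows(offset=[[0,0,25],[0,0,50],[0,0,72],[0,0,81],[0,0,81]], turn=[[0,0,0],[0,0,0],[0,0,0],[0,0,0],[0,0,0]])

```text
t: 31.92
tcp_pos: [504.3, -48.6, 130.6]
orientation: [-0.0, 1.0, -0.0, -0.0]
contact_force: [-1.0, -0.7, 0.9]
opening: 0.699
gripper_force: 0.0
```

Call:
send_rows(offset=[[0,0,0],[0,0,0],[0,0,0],[0,0,0]], turn=[[0,0,0],[0,0,0],[0,0,0],[0,0,0]], hand=1)

```text
t: 32.42
tcp_pos: [504.5, -48.8, 131.8]
orientation: [0.0, 1.0, -0.0, 0.001]
contact_force: [-0.9, -0.5, 5.2]
opening: 0.22
gripper_force: 58.8
```

Now I draw the drift straight up, gently.

Call:
send_rows(offset=[[0,0,-4],[0,0,-10],[0,0,-18],[0,0,-26],[0,0,-26]], turn=[[0,0,0],[0,0,0],[0,0,0],[0,0,0],[0,0,0]])

```text
t: 33.05
tcp_pos: [504.4, -48.5, 157.8]
orientation: [0.0, 1.0, -0.0, 0.001]
contact_force: [-0.7, -0.6, -0.7]
opening: 0.221
gripper_force: 58.7
```

Call:
send_rows(offset=[[0,0,-15],[0,0,-35],[0,0,-75],[0,0,-75]], turn=[[0,0,0],[0,0,0],[0,0,0],[0,0,0]])

```text
t: 33.55
tcp_pos: [506.0, -49.1, 236.2]
orientation: [0.001, 1.0, -0.0, 0.004]
contact_force: [0.2, 0.1, -1.9]
opening: 0.215
gripper_force: 58.7
```

Call:
send_rows(offset=[[6,-55,0],[13,-110,0],[19,-165,0],[26,-220,0],[32,-276.5,0]], turn=[[0,0,0],[0,0,0],[0,0,0],[0,0,0],[0,0,0]])

```text
t: 34.17
tcp_pos: [535.3, 229.8, 230.7]
orientation: [0.0, 1.0, -0.0, -0.001]
contact_force: [0.8, -0.7, -1.4]
opening: 0.218
gripper_force: 59.0
```

Call:
send_rows(offset=[[0,0,25],[0,0,50],[0,0,50],[0,0,50]], turn=[[0,0,0],[0,0,0],[0,0,0],[0,0,0]])

```text
t: 34.67
tcp_pos: [536.2, 228.0, 182.3]
orientation: [-0.0, 1.0, -0.0, 0.0]
contact_force: [0.3, 0.1, -0.7]
opening: 0.218
gripper_force: 59.3
```

Run:
```python
from h import *
s=manip.grab_frame("side");t=manip.grab_frame("top");o=manip.observe()
print(np.round(o["tcp_pos"],1),o["opening"],o["contact_force"])
a=cv2.resize(s["frame"][200:310,290:400],None,fx=5,fy=5,interpolation=2);cv2.imwrite("pics/g6.png",a[:,:,::-1])
```

```text
[536.7 228.  183.1] 0.2203527739511355 [-0.23508613  0.80612909 -1.85397142]
```

View pics/g6.png

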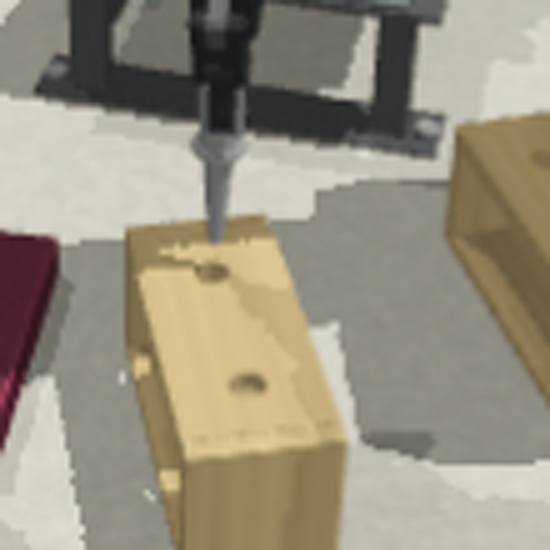

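The tip is at (217,240), 20 mm above the rack hole at (212,271), so it is lined up. I lower the drift.

Call:
send_rows(offset=[[0.5,0,10],[0.5,0,20],[0.5,0,30],[0.5,0,35],[0.5,0,35]], turn=[[0,0,0],[0,0,0],[0,0,0],[0,0,0],[0,0,0]])

```text
t: 35.4
tcp_pos: [536.0, 228.0, 146.0]
orientation: [0.0, 1.0, -0.0, -0.001]
contact_force: [-0.7, -0.5, -2.6]
opening: 0.219
gripper_force: 59.3
```

Call:
send_rows(offset=[[0,0,8],[0,0,16],[0,0,20],[0,0,20]], turn=[[0,0,0],[0,0,0],[0,0,0],[0,0,0]])

```text
t: 35.9
tcp_pos: [536.2, 228.0, 126.3]
orientation: [0.0, 1.0, -0.0, -0.0]
contact_force: [1.1, -0.0, -2.2]
opening: 0.219
gripper_force: 59.3
```

Call:
send_rows(offset=[[0,0,7],[0,0,14],[0,0,19],[0,0,21.5],[0,0,21.5]], turn=[[0,0,0],[0,0,0],[0,0,0],[0,0,0],[0,0,0]])

```text
t: 36.52
tcp_pos: [536.6, 228.4, 105.1]
orientation: [-0.0, 1.0, -0.0, 0.0]
contact_force: [2.6, 4.3, -2.5]
opening: 0.217
gripper_force: 59.3
```

Call:
send_rows(offset=[[0,0,1],[0,0,2.5],[0,0,2.5]], turn=[[0,0,0],[0,0,0],[0,0,0]])

```text
t: 36.9
tcp_pos: [536.8, 228.3, 103.1]
orientation: [-0.0, 1.0, -0.0, 0.001]
contact_force: [0.8, 4.8, 0.8]
opening: 0.217
gripper_force: 59.7
```

Call:
send_rows(offset=[[0,0,0.7],[0,0,0.7]], turn=[[0,0,0],[0,0,0]])

```text
t: 37.15
tcp_pos: [536.8, 228.4, 102.9]
orientation: [-0.0, 1.0, -0.0, 0.001]
contact_force: [-0.1, 4.9, 4.7]
opening: 0.221
gripper_force: 60.1
```

Call:
send_rows(offset=[[0,0,0],[0,0,0],[0,0,0]], turn=[[0,0,0],[0,0,0],[0,0,0]], hand=0.3)

```text
t: 37.52
tcp_pos: [535.9, 227.5, 101.4]
orientation: [0.0, 1.0, -0.0, -0.001]
contact_force: [-0.3, 0.1, 0.2]
opening: 0.7
gripper_force: 0.0
```

Call:
send_rows(offset=[[0,0,-30],[0,0,-80],[0,0,-130],[-50,0,-150],[-50,0,-150]], turn=[[0,0,0],[0,0,0],[0,0,0],[0,0,0],[0,0,0]])

```text
t: 38.15
tcp_pos: [485.3, 228.2, 254.0]
orientation: [-0.0, 1.0, 0.0, 0.002]
contact_force: [0.9, -0.3, -0.4]
opening: 0.699
gripper_force: 0.0
```

Run:
```python
from h import *
s=manip.grab_frame("side");o=manip.observe()
print(np.round(o["tcp_pos"],1),o["opening"],o["contact_force"])
a=cv2.resize(s["frame"][130:320,220:420],None,fx=3,fy=3,interpolation=2);cv2.imwrite("pics/g7.png",a[:,:,::-1])
```

```text
[485.9 228.  252.8] 0.6981199310089669 [ 0.79891187  0.43744319 -0.86020812]
```

View pics/g7.png

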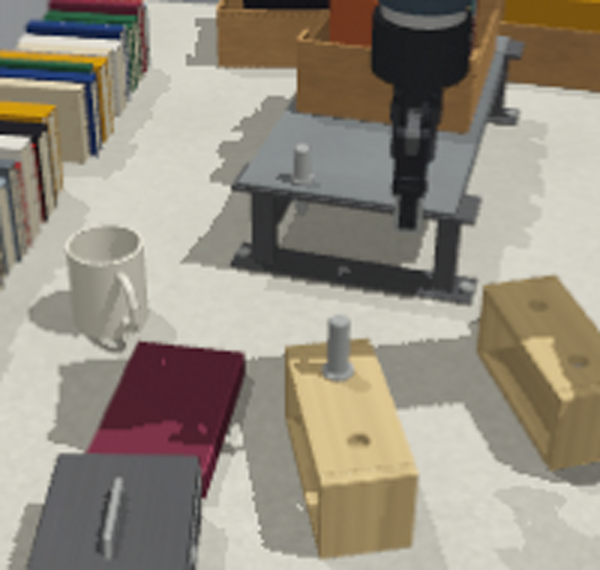

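The drift stands with its collar on the rack at (338,372), the pin is home in the shelf at (302,170), and the book, mug and cash box look undisturbed. Handing in.

```bash
python3 -c "
from plant import manip
print(manip.sign_off())"
```

```text
the job is handed in; nothing more can be done
None
```

The job is handed in at about 38 s: the drift drew the shelf into line through the front holes, the locking pin is fully home in the back holes, and the drift stands in its rack hole again, with no force reading above about 16 N.

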